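Tension a spoked wheel and fit its drive coupling

TASK

Tension the spoked wheel on the truing stand: slide the rim clamp to the marked line, then turn every fitted nipple clockwise (seen from above), one after another clockwise round the rim from the index pin - a short nipple gets two quarter turns, a tall one three, ending with the pointer on its tick. With the rim still clamped, line the drive coupling up with the teeth of the hub shaft and slide it fully down onto the hub, then slide the clamp all the way back to its open end. Leave the loupe, the resin puck and the USB stick near the work where they are.

Things in the scene. Friction and masses are not known exactly. Their poses are not given: they have to be found in the camera images.
- stand: grey truing stand fixed on the desk, plate 210 (x) x 255 (y -155 to +100) x 12 mm, a spoked aluminium wheel lying flat on it. Origin: underside, on the wheel's axis; z up. Rim radius 64 to 90 mm, top at z 26; hub radius 29, top z 30. Six spoke stations on the rim at radius 76 mm, every 60 deg, at 60, 0, -60, -120, -180, -240 deg from x for stations 1 to 6. Bare where no spoke is fitted.
- index_pin (a point): top of the index pin: dark steel, 8 mm diameter, standing 12 mm above the rim, at stand (0, 77, 38) mm, between stations 6 and 1. Going clockwise seen from above from this pin the stations are 1, 2, 3, 4, 5, 6.
- clamp (a joint): rim-clamp slider, position along its track in m: 0 = fully open (the end towards the stand's -x), 0.060 = the other end, 0.040 = the clamped setting at the marked black lines. Grows towards the stand's +x. Friction 1.5 N, stays where it is left.
- clamp_grip (a point): point in the clamp slider's black upright grip, 14 x 14 mm square and 30 mm tall with a white line across its top; the point is on its centre line 3 mm below its top (grip top at stand z 52, its foot and the track's rails at z 22). Axes parallel to the stand's; slides along x. Stands clear on the plate's -y side.
- clamp_line (a point): the marked setting: short black lines across the clamp track, at stand (-25, -130, 22) mm; the clamp is set when the centre of its grip (white line) stands in line with them. Axes as the stand's.
- shaft_foot (a point): foot of the splined hub shaft, on the wheel axis at the hub's top face (stand z 30); z up. The shaft stands 27 mm above this point and is a cross of four teeth: tips 11 mm from the axis, teeth 7 mm wide, along this frame's +-x and +-y. It turns stiffly (0.04 N m) if forced.
- coupling: loose dark steel drive coupling, 180 g; origin: centre of its underside, z up. Square flange 54 x 54 x 8 mm at the bottom, square boss 33 x 33 mm above it up to 46 mm. A cross-shaped bore goes right through: slots along its x and y, 13 mm from axis to slot ends, 10 mm wide; fits the teeth in any of four positions, 1.5 mm clear a side. Home, its flange lies on the hub.
- loupe: bystander: black loupe standing on the desk, 42 mm across, 37 mm tall; origin at its underside
- resin_puck_6: bystander: amber resin puck, 30 mm across, 18 mm tall; origin at its underside
- usb_stick: bystander: black USB stick lying on the desk, 50 x 19 x 9 mm; origin at its underside
- nipple_1 (a joint): turn of the nipple at station 1 in rad, clockwise from above positive; 0 at the start (pointer outward). Friction 0.06 N m, stays where it is left. None if this station is bare.
- nipple_1_head (a point): top centre of the tall brass nipple at station 1: square head 12 x 12 mm, 28 mm tall, over a 3 mm collar; foot at stand z 30, this point at z 61, axis upright. x: along its low pointer (reaches 15.5 mm out, 3 mm above the foot), which turns with it and starts pointing away from the hub; flats square to x and y. Four black ticks a quarter turn apart surround it. None if bare.
- nipple_2 (a joint): turn of the nipple at station 2 in rad, clockwise from above positive; 0 at the start (pointer outward). Friction 0.06 N m, stays where it is left. None if this station is bare.
- nipple_2_head (a point): top centre of the short brass nipple at station 2: square head 12 x 12 mm, 16 mm tall, over a 3 mm collar; foot at stand z 30, this point at z 49, axis upright. x: along its low pointer (reaches 15.5 mm out, 3 mm above the foot), which turns with it and starts pointing away from the hub; flats square to x and y. Four black ticks a quarter turn apart surround it. None if bare.
- nipple_3 (a joint): turn of the nipple at station 3 in rad, clockwise from above positive; 0 at the start (pointer outward). Friction 0.06 N m, stays where it is left. None if this station is bare.
- nipple_3_head (a point): top centre of the tall brass nipple at station 3: square head 12 x 12 mm, 28 mm tall, over a 3 mm collar; foot at stand z 30, this point at z 61, axis upright. x: along its low pointer (reaches 15.5 mm out, 3 mm above the foot), which turns with it and starts pointing away from the hub; flats square to x and y. Four black ticks a quarter turn apart surround it. None if bare.
- nipple_4 (a joint): turn of the nipple at station 4 in rad, clockwise from above positive; 0 at the start (pointer outward). Friction 0.06 N m, stays where it is left. None if this station is bare.
- nipple_4_head (a point): top centre of the tall brass nipple at station 4: square head 12 x 12 mm, 28 mm tall, over a 3 mm collar; foot at stand z 30, this point at z 61, axis upright. x: along its low pointer (reaches 15.5 mm out, 3 mm above the foot), which turns with it and starts pointing away from the hub; flats square to x and y. Four black ticks a quarter turn apart surround it. None if bare.
- nipple_5 (a joint): turn of the nipple at station 5 in rad, clockwise from above positive; 0 at the start (pointer outward). Friction 0.06 N m, stays where it is left. None if this station is bare.
- nipple_5_head (a point): top centre of the short brass nipple at station 5: square head 12 x 12 mm, 16 mm tall, over a 3 mm collar; foot at stand z 30, this point at z 49, axis upright. x: along its low pointer (reaches 15.5 mm out, 3 mm above the foot), which turns with it and starts pointing away from the hub; flats square to x and y. Four black ticks a quarter turn apart surround it. None if bare.
- nipple_6 (a joint): turn of the nipple at station 6 in rad, clockwise from above positive; 0 at the start (pointer outward). Friction 0.06 N m, stays where it is left. None if this station is bare.
- nipple_6_head (a point): top centre of the short brass nipple at station 6: square head 12 x 12 mm, 16 mm tall, over a 3 mm collar; foot at stand z 30, this point at z 49, axis upright. x: along its low pointer (reaches 15.5 mm out, 3 mm above the foot), which turns with it and starts pointing away from the hub; flats square to x and y. Four black ticks a quarter turn apart surround it. None if bare.

How it is judged:
On the way, in this order (a step that is already met when the one before it is completed fails the run):
1. the rim clamp stands at the marked line (40 mm, within 5 mm) (value of joint clamp between 0.035 and 0.045 m), for 0.3 s.
2. the nipple at station 1 is turned three quarter turns clockwise (within 0.25 rad) (value of joint nipple_1 between 4.4624 and 4.9624 rad), for 0.3 s.
3. the nipple at station 2 is turned two quarter turns clockwise (within 0.25 rad) (value of joint nipple_2 between 2.8916 and 3.3916 rad), for 0.3 s.
4. the nipple at station 3 is turned three quarter turns clockwise (within 0.25 rad) (value of joint nipple_3 between 4.4624 and 4.9624 rad), for 0.3 s.
5. the nipple at station 4 is turned three quarter turns clockwise (within 0.25 rad) (value of joint nipple_4 between 4.4624 and 4.9624 rad), for 0.3 s.
6. the nipple at station 5 is turned two quarter turns clockwise (within 0.25 rad) (value of joint nipple_5 between 2.8916 and 3.3916 rad), for 0.3 s.
7. the nipple at station 6 is turned two quarter turns clockwise (within 0.25 rad) (value of joint nipple_6 between 2.8916 and 3.3916 rad), for 0.3 s.
8. the coupling is fully down over the splined shaft, the rim still clamped (all of step 1 and z of coupling in the frame of shaft_foot between -0.003 and 0.003 m and horizontal distance between coupling and shaft_foot below 0.004 m and angle between coupling's own z axis and vertical below 0.06 rad), for 0.3 s.
9. the rim clamp is back at its open end (value of joint clamp below 0.005 m), for 0.3 s.
At the end, for the whole second after the job is handed in: Clamp within 5 mm of its open end; each fitted short nipple two quarter turns, each tall one three, clockwise of its start (within 0.25 rad) and still in its place on the rim (8 mm); coupling upright and at rest on the hub, flange within 3 mm of the hub face, within 4 mm of the axis (all of step 2 and all of step 3 and all of step 4 and all of step 5 and all of step 6 and all of step 7 and value of joint clamp below 0.005 m and distance of each of nipple_1_head, nipple_2_head, nipple_3_head, nipple_4_head, nipple_5_head, nipple_6_head from where it was at the start of the episode below 0.008 m and z of coupling in the frame of shaft_foot between -0.003 and 0.003 m and horizontal distance between coupling and shaft_foot below 0.004 m and angle between coupling's own z axis and vertical below 0.06 rad and linear speed of coupling below 0.02 m/s); the robot touches nothing.
It fails at once if the loupe is moved more than 3 cm (distance of loupe from where it was at the start of the episode above 0.03 m).
It fails at once if the resin puck is moved more than 3 cm (distance of resin_puck_6 from where it was at the start of the episode above 0.03 m).
It fails at once if the USB stick is moved more than 3 cm (distance of usb_stick from where it was at the start of the episode above 0.03 m).
Of spoke_1, spoke_2, spoke_3, spoke_4, spoke_5, spoke_6 only 3 to 5 are there at a start; the rules pass over those that are not, and their reading is None.
At some moment in a run one of coupling may be knocked a few centimetres aside while the robot is not near it.
It also fails if it takes over 210 s, if anything falls off the work surface, if the arm or the gripper's body presses on something with over 40 N, if the wrist force passes 120 N, or if a joint passes its speed limit or range.

ROBOT

A 7-joint arm with a two-finger parallel gripper is mounted at the origin on a cart in front of the work surface, level with it; the furniture and walls round the work are solid. World frame = base frame: x ahead of the robot, y to its left, z up, the work surface at z = 0. Lengths are in m, angles in rad, forces in N, time in s.
With the tool pointing down it reaches from about 0.425 to 0.875 m from the base axis. Payload 4.7 kg.
Tool frame: the origin (TCP) lies midway between the tips of the shut fingers; the grasp point (between the pads) lies 19 mm behind it; z points along the fingers, y is the line along which they close (so a half turn about z gives the same grasp; the last joint's range is limited). The gripper opens to 87 mm and grips with 3 to 60 N. Pads are 19 mm wide; open, the fingers measure 117 mm over their backs; the gripper's body (75 mm by 190 mm) begins 51 mm behind the grasp point.
Start: joints at [-1.09, 0.321, -0.07, 1.45, 0.023, 1.371, -0.057], TCP at [0.293, 0.58, 0.223] pointing down, gripper open.
Joint ranges: [-2.86, 2.86], [-0.3, 2.09], [-1.38, 1.24], [0.06, 2.45], [-1.56, 4.7], [0.09, 2.05], [-2.69, 2.69]. Speed limits (rad/s): [2.57, 2.57, 3.14, 3.14, 3.14, 3.14, 3.14].

INTERFACE

Orientations are given as a rotation vector (axis times angle).
In Python, from bench import ctrl gives the robot as it stands. The module is installed in compiled form; this text tells all that it offers.
- The arm moves only by the shell command python3 -m handwheel 'ROWS' [FORCE]. ROWS is JSON, a list of rows, each a list of 7 numbers: the finger opening in m, from 0 to 0.087, then the shift along the tool's x, y, z in m, then the turn, a rotation vector about the tool's x, y, z in degrees. A call has 1 to 12 rows; each row shifts and turns the commanded pose from where the row before left it, along the tool's axes as they then stand; what a row does not reach is not made up. A row lasts 1/8 s, in which the tool goes at most 62.5 mm and 10.7 degrees, less where a joint would pass 70% of its speed; a pose out of reach is approached as far as the arm can. A call is refused whole if a number of a shift passes 0.0625 or a number of a turn 10.7, either way. A call with a gripper value outside its range is refused whole. The fingers move at their own pace and stop on an object; FORCE is the grip in N (left out, the last holds). Time passes only in rows, so rows that do not move let the fingers close. It gives the time, the measured TCP pose, the force, the opening and the grip force at its end, in the units of the state.
- ctrl.get_state(): the state, without advancing time (a new reading comes with each control period).
- ctrl.get_image(name): name is "scene" or "side" or "wrist"; returns (picture, depth): 400x640x3 uint8, blue, green, red; 400x640 float32, m along the optical axis (not along the pixel's ray), 0 where there is no reading.
- ctrl.camera_info(name): a dict with "intrinsics" (3x3 intrinsics, pixels), "R" (3x3) and "t" (3): a world point X has camera coordinates R X + t. Camera axes: x right, y down, z forward; pixel columns grow to the right and rows downward; lengths in m; the calibration is good to about 2 mm. The wrist camera is an equidistant fisheye: a pixel r from the principal point sees the ray r / f radians off the axis. A picture is of the moment at which its call begins: read the wrist's pose just before it. camera_info takes no time and is no camera call; for the wrist camera it gives the pose at the moment of the call.
- ctrl.close_job(): hands the job in; it is judged then, once.
The state is a dict: "time": time; "joint_positions": joint angles; "qd": joint speeds; "joint_torque": joint torques, N m; "position": TCP position; "tool_rot": TCP orientation; "ft_force": force on the tool from outside, world axes, zero at the start; "torque": the same for the moment, N m; "grip_width": opening from 0.0 (shut) to 1.0 (fully open); "grip_force": force on a finger pad.
Only numpy, scipy, OpenCV 4.12 (cv2) and the standard library are available. Lean on these libraries where they do the work, as an engineer would, in place of code of your own. Each camera call takes 0.05 s, during which the arm holds its last target. There are 200 camera calls.

## Working session

There is one attempt and no reset: what is moved stays moved. The work goes in short steps, Python scripts to look and compute and a shell command to move; the robot and the scene stay as the last step left them, time stands still between calls to the robot, and variables do not carry over. Pictures are saved under pics/ and viewed, at most 18 in all, crops included, and the job is handed in when it is done.

```bash
mkdir -p pics
cat > h.py <<'E'
import numpy as np, cv2
from bench import ctrl
from scipy.spatial.transform import Rotation as Ro
def grab(n):
    ci=ctrl.camera_info(n); im,d=ctrl.get_image(n); return im,d,{k:np.array(v) for k,v in ci.items() if k in("intrinsics","R","t")}
def ray(ci,u,v,fish=False):
    K=ci["intrinsics"]; x=(u-K[0,2])/K[0,0]; y=(v-K[1,2])/K[1,1]
    if fish:
        r=np.hypot(x,y); s=np.sin(r)/r if r>1e-9 else 1; c=np.array([x*s,y*s,np.cos(r)])
    else: c=np.array([x,y,1.])
    return -ci["R"].T@ci["t"], ci["R"].T@c
def onz(ci,u,v,z,fish=False):
    o,d=ray(ci,u,v,fish); return o+d*(z-o[2])/d[2]
def proj(ci,X,fish=False):
    K=ci["intrinsics"]; c=ci["R"]@np.array(X)+ci["t"]
    if fish:
        h=np.hypot(c[0],c[1]); r=np.arctan2(h,c[2]); p=c[:2]/h*r
    else: p=c[:2]/c[2]
    return K[0,0]*p[0]+K[0,2],K[1,1]*p[1]+K[1,2]
E
python3 - <<'E'
from h import *
s=ctrl.get_state(); print(s)
for n in("scene","side","wrist"):
    im,d,ci=grab(n); cv2.imwrite(f"pics/a_{n}.png",im); np.savez(f"a_{n}.npz",im=im,d=d,**ci); print(n,ci["intrinsics"][0],ci["intrinsics"][1],-ci["R"].T@ci["t"],ci["R"][2])
E
```

```text
{'time': 0.0, 'joint_positions': array([-1.08993692,  0.32184123, -0.07010543,  1.45167854,  0.02263063,
        1.3707813 , -0.05691588]), 'qd': array([ 1.72440100e-03, -4.86149739e-05,  1.33395533e-03,  1.94609484e-03,
        8.32311428e-04, -5.49435505e-04,  1.01133031e-03]), 'joint_torque': array([-1.42706158e-03, -4.91296828e+01, -4.04959833e-01, -3.12529635e+01,
       -6.41540461e-02,  4.37186623e-02,  2.04994844e-04]), 'position': array([0.29229148, 0.57995671, 0.22144806]), 'tool_rot': array([-7.26408908e-01, -3.05612170e+00,  2.97336814e-03]), 'ft_force': array([-0.4157018 , -0.60586097,  0.56136253]), 'torque': array([-0.00490291,  0.05317791, -0.03700035]), 'grip_force': 0.0, 'grip_width': 0.9957512743350393}
scene [492.05230491   0.         315.56420267] [  0.         492.05230491 199.03716962] [-0.36762935  0.44438621  1.0476768 ] [ 0.65566445 -0.34137684 -0.67347308]
side [400.07164604   0.         323.40194536] [  0.         400.07164604 194.88743774] [ 0.37342163 -0.85469026  0.54825531] [ 0.22231711  0.84751219 -0.48197323]
wrist [309.70691629   0.         319.62789583] [  0.         309.70691629 198.58616449] [0.23182449 0.61047259 0.38244911] [ 0.22128326 -0.11396693 -0.96852737]
```

View pics/a_scene.png

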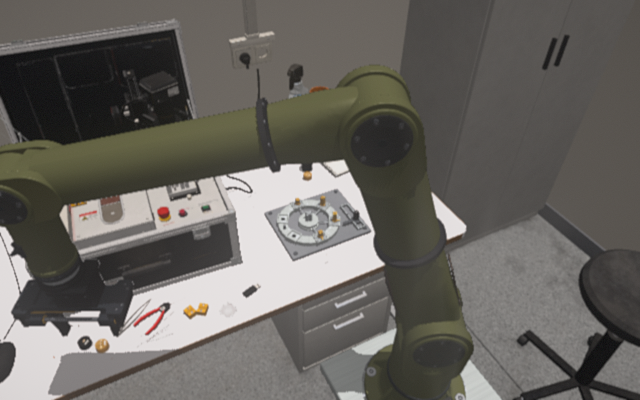

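View pics/a_side.png

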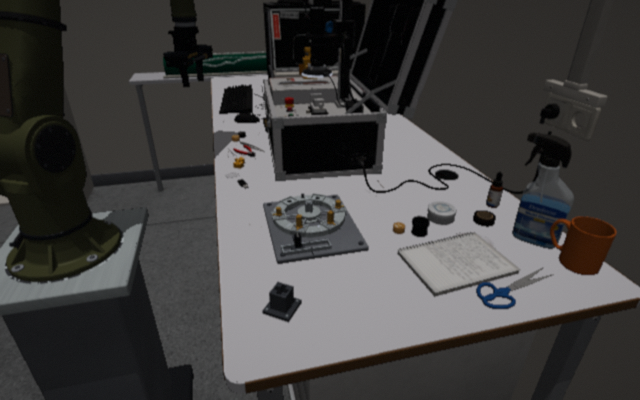

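The scene view shows the stand at about (317,222), partly hidden by the arm. In the side view the stand is at about (313,225), the coupling at (283,300), the loupe at (420,226), the puck at (399,227) and the USB stick at (243,183).

Run:
```python
from h import *
a=np.load("a_side.npz"); ci={k:a[k] for k in("intrinsics","R","t")}
for n,u,v,z in[("hub",310,211,.03),("coupl",283,285,.046),("coupflange",282,307,.008),("grip",297,236,.052),("puck",399,223,.018),("loupe",420,219,.037),("usb",243,183,.009),
 ("c1",264,207,.012),("c2",276,257,.012),("c3",366,246,.012),("c4",330,195,.012),("uleftcase",275,176,0),("case r",382,172,0)]:
    print(n,onz(ci,u,v,z).round(3))
s=ctrl.get_state(); print(Ro.from_rotvec(s["tool_rot"]).as_matrix().round(3))
i=cv2.imread("pics/a_side.png")[170:330,200:460]; cv2.imwrite("pics/b.png",cv2.resize(i,None,fx=3,fy=3,interpolation=2))
```

```text
hub [ 0.559 -0.017  0.03 ]
coupl [ 0.447 -0.288  0.046]
coupflange [ 0.44  -0.304  0.008]
grip [ 0.501 -0.148  0.052]
puck [ 0.762 -0.104  0.018]
loupe [ 0.805 -0.126  0.037]
usb [0.41  0.219 0.009]
c1 [0.452 0.061 0.012]
c2 [ 0.451 -0.158  0.012]
c3 [ 0.655 -0.166  0.012]
c4 [0.638 0.083 0.012]
uleftcase [0.511 0.262 0.   ]
case r [0.845 0.212 0.   ]
[[-0.893  0.45  -0.001]
 [ 0.45   0.893 -0.001]
 [-0.    -0.001 -1.   ]]
```

View pics/b.png

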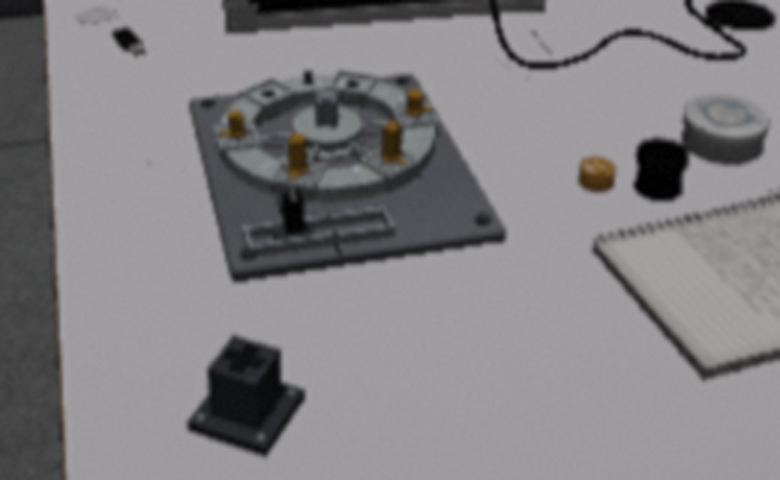

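The crop shows the coupling standing free at crop (245,395). Nipples sit at (415,100) short, (392,142) tall, (297,155) tall and (236,123) short, which are stations 2, 3, 4 and 5. Stations 1 and 6 are bare, with the pin at (308,77). I'll raise the arm and swing it over the stand.

```bash
python3 -m handwheel '[[0.05,0,-0.03,-0.06,0,0,0],[0.05,0,-0.04,-0.06,0,0,0],[0.05,0,-0.03,0,0,0,0]]' 20
python3 -m handwheel '[[0.05,-0.0585,-0.0031,0,0,0,6.1],[0.05,-0.0585,-0.0031,0,0,0,6.1],[0.05,-0.0585,-0.0031,0,0,0,6.1],[0.05,-0.0585,-0.0031,0,0,0,6.1],[0.05,-0.0585,-0.0031,0,0,0,6.1],[0.05,-0.0585,-0.0031,0,0,0,6.1],[0.05,-0.0585,-0.0031,0,0,0,6.1],[0.05,-0.0585,-0.0031,0,0,0,6.1],[0.05,-0.0585,-0.0031,0,0,0,6.1],[0.05,-0.0585,-0.0031,0,0,0,6.1],[0.05,-0.0585,-0.0031,0,0,0,6.1],[0.05,-0.0585,-0.0031,0,0,0,6.1]]'
python3 -m handwheel '[[0.05,0,0,0,0,0,0],[0.05,0,0,0,0,0,0]]'
python3 - <<'E'
from h import *
s=ctrl.get_state(); print(s["position"],s["joint_positions"],Ro.from_rotvec(s["tool_rot"]).as_matrix().round(3))
im,d,ci=grab("wrist"); cv2.imwrite("pics/c.png",im); np.savez("c.npz",im=im,d=d,**ci)
E
```

```text
time: 0.52
position: [0.2511, 0.4986, 0.3355]
tool_rot: [0.726, 3.055, 0.013]
ft_force: [0.0, -0.2, -0.1]
grip_width: 0.747
grip_force: 0.0
time: 2.02
position: [0.5453, -0.0907, 0.3301]
tool_rot: [-2.409, -2.016, 0.0]
ft_force: [1.4, 0.2, -0.2]
grip_width: 0.577
grip_force: 0.0
time: 2.28
position: [0.5455, -0.0884, 0.3303]
tool_rot: [-2.405, -2.02, -0.001]
ft_force: [0.0, 0.3, 0.4]
grip_width: 0.574
grip_force: 0.0
[ 0.54545186 -0.08836559  0.33026846] [-0.39605171  0.07952297  0.54843766  1.53665287 -0.04235289  1.53738825
 -0.02087632] [[ 0.172  0.985 -0.   ]
 [ 0.985 -0.172  0.001]
 [ 0.001 -0.    -1.   ]]
```

View pics/c.png

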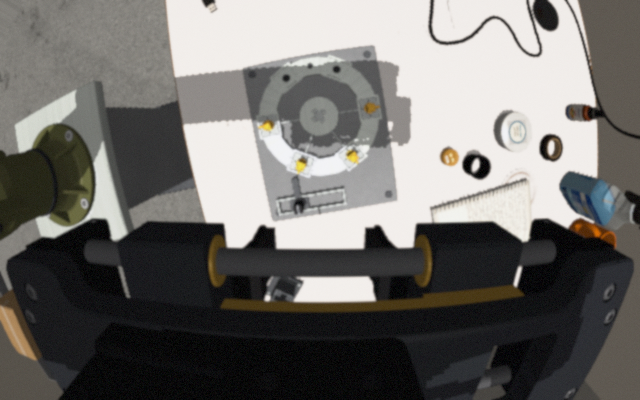

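The wrist view shows the whole stand. Yellow nipples are at (371,107), (353,156), (302,164) and (267,126), with the shaft at (319,116), the grip at (299,204), the pin at (310,66) and the coupling behind the gripper at (284,289).

```bash
cat >> h.py <<'E'
def load(f):
    a=np.load(f); return a["im"],a["d"],{k:a[k] for k in("intrinsics","R","t")}
E
python3 - <<'E'
from h import *
im,d,ci=load("c.npz")
hsv=cv2.cvtColor(im,cv2.COLOR_BGR2HSV)
m=cv2.inRange(hsv,(15,130,90),(35,255,255)); m[:,:230]=0;m[:,400:]=0;m[215:]=0
n,l,st,ce=cv2.connectedComponentsWithStats(m)
for k in range(1,n):
    if st[k,4]>8: print(st[k],ce[k],onz(ci,*ce[k],.05,True).round(4))
for nme,u,v,z in[("c-+",245,70,.012),("c++",374,46,.012),("c+-",397,199,.012),("c--",278,219,.012),("shaft",319,116,.057),("pin",310,66,.038),("grip",299,204,.052)]: print(nme,onz(ci,u,v,z,True).round(4))
i=im[35:230,230:410]; cv2.imwrite("pics/d.png",cv2.resize(i,None,fx=3,fy=3,interpolation=2))
E
```

```text
[365 103  13  10  85] [370.08235294 107.42352941] [ 0.6306 -0.0144  0.05  ]
[260 121  13   9  76] [267.25       125.03947368] [ 0.4823 -0.0142  0.05  ]
[348 151  10  11  85] [352.24705882 155.81176471] [ 0.5942 -0.0792  0.05  ]
[297 159   9  13  82] [300.48780488 164.69512195] [ 0.5188 -0.0793  0.05  ]
c-+ [0.4568 0.0799 0.012 ]
c++ [0.6601 0.0822 0.012 ]
c+- [ 0.6598 -0.1656  0.012 ]
c-- [ 0.4624 -0.1655  0.012 ]
shaft [ 0.557  -0.0153  0.057 ]
pin [0.5569 0.0602 0.038 ]
grip [ 0.506 -0.136  0.052]
```

View pics/d.png

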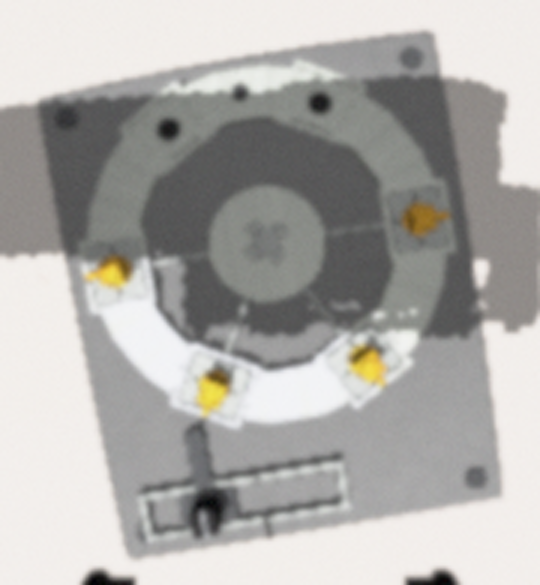

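Stations 2, 3, 4 and 5 are fitted. The stand centre is about (0.5565,-0.0145) with yaw near 0, and the shaft cross looks turned relative to the stand. Next I go to the clamp grip with the jaws along x.

```bash
python3 -m handwheel '[[0.05,0,0,0.03,0,0,-9.9],[0.05,-0.056,-0.0395,0,0,0,0],[0.05,0,0,0.05,0,0,0],[0.05,0,0,0.05,0,0,0],[0.05,0,0,0.05,0,0,0],[0.05,0,0,0,0,0,0]]'
python3 - <<'E'
from h import *
s=ctrl.get_state(); print(s["position"],Ro.from_rotvec(s["tool_rot"]).as_matrix().round(3)[:2,:2])
im,d,ci=grab("wrist"); cv2.imwrite("pics/e.png",im[80:400,120:520]);np.savez("e.npz",im=im,d=d,**ci)
E
```

```text
time: 3.08
position: [0.5068, -0.1374, 0.147]
tool_rot: [-2.214, -2.22, 0.008]
ft_force: [0.3, -0.1, 0.6]
grip_width: 0.575
grip_force: 0.0
[ 0.50683411 -0.13743721  0.14700562] [[-0.002  1.   ]
 [ 1.     0.002]]
```

View pics/e.png

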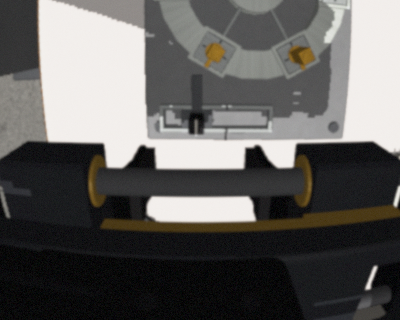

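The grip's white line is at full-image (317,203), and the black setting line is at about (347,213).

```bash
python3 - <<'E'
from h import *
im,d,ci=load("e.npz")
print(onz(ci,316.5,205,.052,True),onz(ci,347,214,.022,True),onz(ci,335,133,.061,True),onz(ci,422,134,.061,True))
print(ctrl.get_state()["position"])
E
python3 -m handwheel '[[0.05,0,0,0,0,0,0]]'
```

```text
[ 0.50313911 -0.14151966  0.052     ] [ 0.53211113 -0.15879772  0.022     ] [ 0.51790128 -0.07980418  0.061     ] [ 0.58956457 -0.07847032  0.061     ]
[ 0.50901871 -0.13829216  0.14985777]
time: 3.25
position: [0.5114, -0.1395, 0.1529]
tool_rot: [2.219, 2.22, 0.004]
ft_force: [0.5, 0.4, 0.3]
grip_width: 0.577
grip_force: 0.0
```

```bash
python3 -m handwheel '[[0.05,0,0,0,0,0,0]]'; python3 -m handwheel '[[0.05,0,0,0,0,0,0]]'; python3 -m handwheel '[[0.05,0,0,0,0,0,0],[0.05,0,0,0,0,0,0]]'
```

```text
time: 3.38
position: [0.5111, -0.1399, 0.1527]
tool_rot: [2.22, 2.219, 0.004]
ft_force: [0.1, -0.7, -0.4]
grip_width: 0.57
grip_force: 0.0
time: 3.5
position: [0.5103, -0.1399, 0.1518]
tool_rot: [2.221, 2.22, 0.003]
ft_force: [-0.2, 0.6, -0.7]
grip_width: 0.574
grip_force: 0.0
time: 3.75
position: [0.5095, -0.1399, 0.1506]
tool_rot: [2.222, 2.22, 0.0]
ft_force: [-0.9, -0.4, -0.1]
grip_width: 0.574
grip_force: 0.0
```

```bash
python3 -m handwheel '[[0.05,-0.003,-0.006,0.04,0,0,0],[0.05,0,0,0.04,0,0,0],[0.05,0,0,0.03,0,0,0],[0.05,0,0,0.012,0,0,0],[0.05,0,0,0,0,0,0],[0,0,0,0,0,0,0],[0,0,0,0,0,0,0],[0,0,0,0,0,0,0],[0,0,0,0,0,0,0],[0,0,0,0,0,0,0]]' 20
```

```text
time: 5.0
position: [0.5035, -0.1429, 0.0287]
tool_rot: [-2.222, -2.221, -0.0]
ft_force: [-1.5, 0.2, 2.0]
grip_width: 0.158
grip_force: 20.0
```

```bash
python3 -m handwheel '[[0,0,0.01,0,0,0,0],[0,0,0.01,0,0,0,0],[0,0,0.0085,0,0,0,0],[0,0,0,0,0,0,0],[0,0,0,0,0,0,0],[0,0,0,0,0,0,0],[0,0,0,0,0,0,0]]'
python3 - <<'E'
from h import *
im,d,ci=grab("wrist"); i=im[120:240,220:420]; cv2.imwrite("pics/f.png",cv2.resize(i,None,fx=4,fy=4,interpolation=2));np.savez("f.npz",im=im,d=d,**ci)
E
```

```text
time: 5.88
position: [0.5322, -0.1429, 0.0287]
tool_rot: [2.222, 2.22, 0.001]
ft_force: [1.7, 0.3, 2.7]
grip_width: 0.157
grip_force: 20.0
```

View pics/f.png

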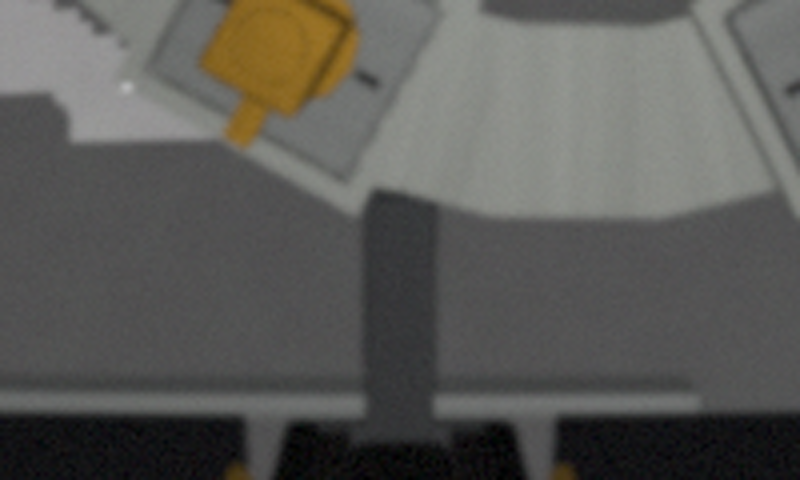

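The view shows nipple 4's square head and pointer, and the slider arm squarely below. I'll release, lift, move over station 2 and pre-turn 90° counter-clockwise.

```bash
python3 -m handwheel '[[0.04,0,0,0,0,0,0],[0.04,0,0,0,0,0,0],[0.04,0,0,0,0,0,0],[0.04,0,0,-0.04,0,0,0],[0.04,0,0,-0.05,0,0,0],[0.04,0.022,0.02,-0.03,0,0,0],[0.04,0.035,0.03,0,0,0,0],[0.04,0.035,0.03,0,0,0,0],[0.04,0.0364,0.0203,0,0,0,0],[0.04,0,0,0,0,0,0],[0.04,0,0,0,0,0,0]]'
python3 - <<'E'
from h import *
s=ctrl.get_state(); print(s["position"],s["joint_positions"])
im,d,ci=grab("wrist"); np.savez("g.npz",im=im,d=d,**ci); cv2.imwrite("pics/g.png",cv2.resize(im[40:330,150:500],None,fx=2,fy=2))
E
python3 -m handwheel '[[0.04,0,0,0,0,0,-10],[0.04,0,0,0,0,0,-10],[0.04,0,0,0,0,0,-10],[0.04,0,0,0,0,0,-10],[0.04,0,0,0,0,0,-10],[0.04,0,0,0,0,0,-10],[0.04,0,0,0,0,0,-10],[0.04,0,0,0,0,0,-10],[0.04,0,0,0,0,0,-10],[0.04,0,0,0,0,0,0],[0.04,0,0,0,0,0,0]]'
python3 - <<'E'
from h import *
s=ctrl.get_state(); print(s["position"],s["joint_positions"],Ro.from_rotvec(s["tool_rot"]).as_matrix().round(3))
E
```

```text
time: 7.3
position: [0.6318, -0.0154, 0.148]
tool_rot: [-2.223, -2.22, 0.002]
ft_force: [0.6, -0.7, 0.5]
grip_width: 0.457
grip_force: 0.0
[ 0.63182384 -0.01543511  0.14801411] [-0.4275895   0.3525472   0.51100459  1.61069074 -0.17917888  1.22664848
  0.11690216]
time: 8.72
position: [0.6321, -0.0157, 0.1486]
tool_rot: [0.008, 3.141, -0.0]
ft_force: [1.0, -1.2, -0.0]
grip_width: 0.46
grip_force: 0.0
[ 0.63211611 -0.01565812  0.14861473] [-0.23817523  0.32981414  0.27276345  1.60326968 -0.09287061  1.22114767
  1.61805019] [[-1.     0.005  0.   ]
 [ 0.005  1.    -0.   ]
 [-0.    -0.    -1.   ]]
```

View pics/g.png

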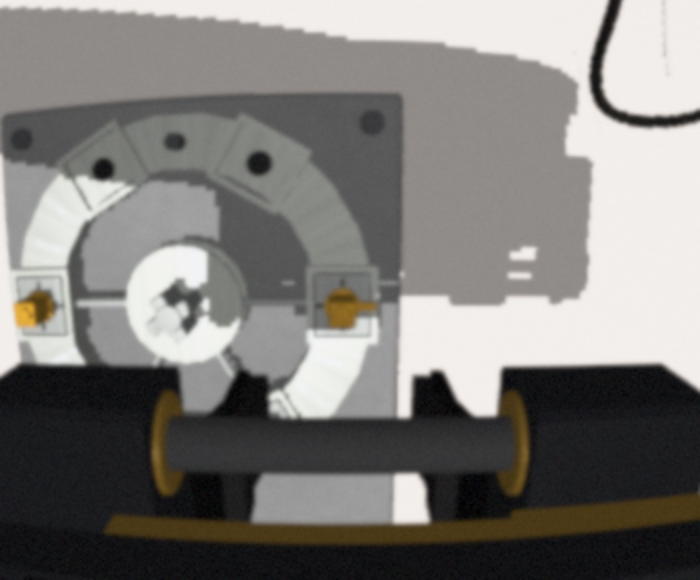

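Nipple 2 is at crop (342,308), with the pin at (175,141) and bare stations at (103,169) and (259,163). The shaft is at about (180,305).

Run:
```python
from h import *
im,d,ci=load("g.npz")
def w(n,x,y,z): print(n,onz(ci,150+x/2,40+y/2,z,True).round(4))
w("n2",342,308,.049);w("pin",175,139,.038);w("st6",103,169,.03);w("st1",259,163,.03);w("n5",30,316,.049);w("hubL",126,304,.03);w("hubR",247,304,.03)
w("plateTR",402,95,.012)
for X in [(.6325,-.0145,.049),(.557,.0625,.038)]:
    u,v=proj(ci,X,True); print((u-150)*2,(v-40)*2)
```

```text
n2 [ 0.6327 -0.0109  0.049 ]
pin [0.5589 0.0634 0.038 ]
st6 [0.5208 0.0518 0.03  ]
st1 [0.5955 0.0514 0.03  ]
n5 [ 0.4851 -0.0144  0.049 ]
hubL [ 0.5287 -0.0134  0.03  ]
hubR [ 0.5885 -0.0136  0.03  ]
plateTR [0.6612 0.084  0.012 ]
341.6041043650781 316.0026884684049
170.8317496075503 141.3099675009153
```

```bash
python3 -m handwheel '[[0.04,-0.002,0.002,0.04,0,0,0],[0.04,0,0,0.04,0,0,0],[0.04,0,0,0.0286,0,0,0],[0.04,0,0,0,0,0,0],[0.04,0,0,0,0,0,0],[0,0,0,0,0,0,0],[0,0,0,0,0,0,0],[0,0,0,0,0,0,0],[0,0,0,0,0,0,0],[0,0,0,0,0,0,0]]' 30
```

```text
time: 9.98
position: [0.6347, -0.0134, 0.0404]
tool_rot: [0.002, 3.141, -0.001]
ft_force: [0.3, -1.4, 2.5]
grip_width: 0.131
grip_force: 30.0
```

```bash
python3 -m handwheel '[[0,0,0,0,0,0,10],[0,0,0,0,0,0,10],[0,0,0,0,0,0,10],[0,0,0,0,0,0,10],[0,0,0,0,0,0,10],[0,0,0,0,0,0,10],[0,0,0,0,0,0,10],[0,0,0,0,0,0,10],[0,0,0,0,0,0,10],[0,0,0,0,0,0,0]]'
python3 -m handwheel '[[0,0,0,0,0,0,10],[0,0,0,0,0,0,10],[0,0,0,0,0,0,10],[0,0,0,0,0,0,10],[0,0,0,0,0,0,10],[0,0,0,0,0,0,10],[0,0,0,0,0,0,10],[0,0,0,0,0,0,10],[0,0,0,0,0,0,10],[0,0,0,0,0,0,0],[0,0,0,0,0,0,0],[0,0,0,0,0,0,0]]'
python3 - <<'E'
from h import *
s=ctrl.get_state(); print(s["position"],s["joint_positions"],s["ft_force"],s["torque"],Ro.from_rotvec(s["tool_rot"]).as_matrix().round(3))
E
```

```text
time: 11.22
position: [0.633, -0.0151, 0.0404]
tool_rot: [-2.225, -2.217, 0.006]
ft_force: [-5.0, -4.3, 7.8]
grip_width: 0.129
grip_force: 30.0
time: 12.72
position: [0.6313, -0.0134, 0.0403]
tool_rot: [-3.141, 0.002, 0.01]
ft_force: [-9.8, -1.4, 12.2]
grip_width: 0.128
grip_force: 30.0
[ 0.63131453 -0.01341856  0.0403453 ] [-0.69068677  0.57728916  0.88059935  1.71177032 -0.49246354  1.09725152
 -1.22720384] [-9.83039771 -1.39873361 12.20733884] [-0.31927802  2.42462864  0.0101284 ] [[ 1.    -0.002 -0.007]
 [-0.002 -1.     0.001]
 [-0.007 -0.001 -1.   ]]
```

Nipple 2 has been turned 180°. The compliance shows its axis at (0.633,-0.0134), so the stand centre is about (0.557,-0.0134). Next I release, go over nipple 3 and rewind 210°.

```bash
python3 -m handwheel '[[0.04,0,0,0,0,0,0],[0.04,0,0,0,0,0,0],[0.04,0,0,0,0,0,0],[0.04,0,0,-0.04,0,0,0],[0.04,0,0,-0.06,0,0,0],[0.04,-0.0163,0.0258,0,0,0,0],[0.04,-0.02,0.04,0,0,0,0],[0.04,0,0,0,0,0,-10.5],[0.04,0,0,0,0,0,-10.5],[0.04,0,0,0,0,0,-10.5],[0.04,0,0,0,0,0,-10.5],[0.04,0,0,0,0,0,-10.5]]'
python3 -m handwheel '[[0.04,0,0,0,0,0,-10.5],[0.04,0,0,0,0,0,-10.5],[0.04,0,0,0,0,0,-10.5],[0.04,0,0,0,0,0,-10.5],[0.04,0,0,0,0,0,-10.5],[0.04,0,0,0,0,0,-10.5],[0.04,0,0,0,0,0,-10.5],[0.04,0,0,0,0,0,-10.5],[0.04,0,0,0,0,0,-10.5],[0.04,0,0,0,0,0,-10.5]]'
python3 -m handwheel '[[0.04,0,0,0,0,0,-10.5],[0.04,0,0,0,0,0,-10.5],[0.04,0,0,0,0,0,-10.5],[0.04,0,0,0,0,0,-10.5],[0.04,0,0,0,0,0,-10.5],[0.04,0,0,0,0,0,0],[0.04,0,0,0,0,0,0],[0.04,0,0,0,0,0,0]]'
cat >> h.py <<'E'
def st():
    s=ctrl.get_state(); R=Ro.from_rotvec(s["tool_rot"]).as_matrix()
    print("t",round(s["time"],2),"pos",s["position"].round(4),"yang",np.degrees(np.arctan2(R[1,1],R[0,1])).round(2),"tilt",R[:2,2].round(3),"q",s["joint_positions"].round(2),"F",s["ft_force"].round(1)); return s,R
def go(x,y,z):
    s,R=st(); print("shift",(R.T@(np.array([x,y,z])-s["position"])).round(4))
E
python3 - <<'E'
from h import *
go(.595,-.0792,.045)
im,d,ci=grab("wrist"); np.savez("i.npz",im=im,d=d,**ci); cv2.imwrite("pics/i.png",im)
E
```

```text
time: 14.22
position: [0.5981, -0.0782, 0.1398]
tool_rot: [-2.814, -1.397, -0.0]
ft_force: [-0.0, 0.4, -0.0]
grip_width: 0.46
grip_force: 0.0
time: 15.48
position: [0.5981, -0.0782, 0.1397]
tool_rot: [0.605, 3.083, 0.0]
ft_force: [-0.7, 0.7, -0.3]
grip_width: 0.455
grip_force: 0.0
time: 16.48
position: [0.598, -0.0783, 0.1398]
tool_rot: [-0.809, 3.035, 0.0]
ft_force: [-0.3, 0.1, 0.9]
grip_width: 0.458
grip_force: 0.0
t 16.48 pos [ 0.598  -0.0783  0.1398] yang 119.86 tilt [0. 0.] q [-0.23  0.28  0.38  1.69 -0.11  1.19  2.27] F [-0.3  0.1  0.9]
shift [0.0031 0.0007 0.0948]
```

View pics/i.png

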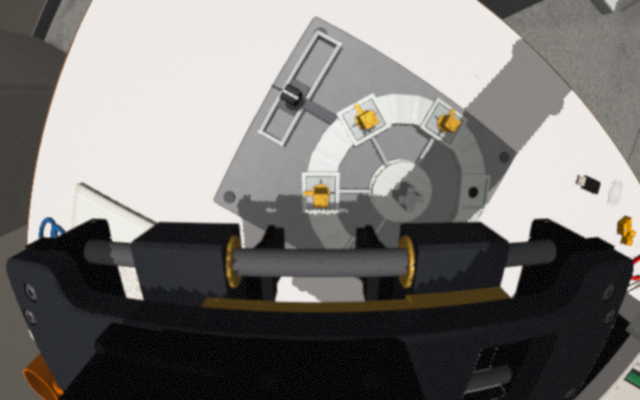

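Nipple 3 is at (321,193), centred on the jaw line. The grip's white line at (292,97) looks level with the tick at (278,88). Descending and turning 270°.

```bash
python3 - <<'E'
from h import *
im,d,ci=load("i.npz"); print(onz(ci,292,96,.052,True),onz(ci,277,88,.022,True),onz(ci,320,190,.061,True))
E
python3 -m handwheel '[[0.04,0.003,0.0007,0.03,0,0,0],[0.04,0,0,0.03,0,0,0],[0.04,0,0,0.03,0,0,0],[0.04,0,0,0.005,0,0,0],[0.04,0,0,0,0,0,0],[0,0,0,0,0,0,0],[0,0,0,0,0,0,0],[0,0,0,0,0,0,0],[0,0,0,0,0,0,0],[0,0,0,0,0,0,0]]' 30
```

```text
[ 0.53256292 -0.14142282  0.052     ] [ 0.53184079 -0.16040192  0.022     ] [ 0.58620734 -0.0849705   0.061     ]
time: 17.77
position: [0.5953, -0.0792, 0.0453]
tool_rot: [-0.812, 3.034, 0.0]
ft_force: [0.2, 0.2, 3.3]
grip_width: 0.136
grip_force: 30.0
```

Clamp is at the line to within 1 mm, and nipple 3 is gripped.

```bash
python3 -m handwheel '[[0,0,0,0,0,0,10],[0,0,0,0,0,0,10],[0,0,0,0,0,0,10],[0,0,0,0,0,0,10],[0,0,0,0,0,0,10],[0,0,0,0,0,0,10],[0,0,0,0,0,0,10],[0,0,0,0,0,0,10],[0,0,0,0,0,0,10],[0,0,0,0,0,0,0]]'
python3 -m handwheel '[[0,0,0,0,0,0,10],[0,0,0,0,0,0,10],[0,0,0,0,0,0,10],[0,0,0,0,0,0,10],[0,0,0,0,0,0,10],[0,0,0,0,0,0,10],[0,0,0,0,0,0,10],[0,0,0,0,0,0,10],[0,0,0,0,0,0,10],[0,0,0,0,0,0,0]]'
python3 -c "from h import *;st()"
```

```text
time: 19.02
position: [0.5952, -0.0801, 0.0453]
tool_rot: [1.569, 2.721, -0.001]
ft_force: [-2.0, -0.9, 3.7]
grip_width: 0.137
grip_force: 30.0
time: 20.27
position: [0.5944, -0.0799, 0.0453]
tool_rot: [-3.034, -0.815, 0.003]
ft_force: [-4.5, -0.4, 8.5]
grip_width: 0.134
grip_force: 30.0
t 20.27 pos [ 0.5944 -0.0799  0.0453] yang -59.93 tilt [-0.002 -0.   ] q [-0.68  0.54  0.98  1.8  -0.5   1.08 -0.57] F [-4.5 -0.4  8.5]
```

```bash
python3 -m handwheel '[[0,0,0,0,0,0,10],[0,0,0,0,0,0,10],[0,0,0,0,0,0,10],[0,0,0,0,0,0,10],[0,0,0,0,0,0,5]]'
python3 -c "from h import *;st()"
```

```text
time: 20.9
position: [0.5942, -0.0794, 0.0452]
tool_rot: [-3.114, 0.411, 0.003]
ft_force: [-4.7, 0.1, 8.0]
grip_width: 0.137
grip_force: 30.0
t 20.9 pos [ 0.5942 -0.0794  0.0452] yang -105.03 tilt [-0.002  0.001] q [-0.78  0.64  1.14  1.8  -0.64  1.13 -1.25] F [-4.7  0.1  8. ]
```

```bash
python3 -m handwheel '[[0,0,0,0,0,0,7.5],[0,0,0,0,0,0,7.5]]' >/dev/null
python3 -c "from h import *;st()"
python3 -m handwheel '[[0,0,0,0,0,0,7.5]]' >/dev/null
python3 -c "from h import *;st()"
```

```text
t 21.15 pos [ 0.5943 -0.0792  0.0453] yang -120.07 tilt [-0.002  0.001] q [-0.8   0.66  1.18  1.8  -0.67  1.15 -1.49] F [-3.7  0.4  7.5]
t 21.27 pos [ 0.5944 -0.0791  0.0453] yang -127.57 tilt [-0.002  0.001] q [-0.8   0.67  1.19  1.8  -0.68  1.16 -1.62] F [-3.7  0.6  8.5]
```

```bash
python3 -m handwheel '[[0,0,0,0,0,0,7.5],[0,0,0,0,0,0,7.5],[0,0,0,0,0,0,7.5],[0,0,0,0,0,0,0],[0,0,0,0,0,0,0],[0,0,0,0,0,0,0]]' >/dev/null
python3 -c "from h import *;st()"
```

```text
t 22.02 pos [ 0.5946 -0.0789  0.0453] yang -149.83 tilt [-0.001  0.001] q [-0.81  0.69  1.21  1.8  -0.7   1.17 -1.99] F [-3.2  0.7  8.5]
```

Nipple 3 has turned 269.7°. Release, move over nipple 4 and rewind to jaw angle 60°.

```bash
python3 -m handwheel '[[0.04,0,0,0,0,0,0],[0.04,0,0,0,0,0,0],[0.04,0,0,0,0,0,0],[0.04,0,0,-0.04,0,0,0],[0.04,0,0,-0.06,0,0,0],[0.04,-0.018,0.0303,0,0,0,0],[0.04,-0.02,0.035,0,0,0,0],[0.04,0,0,0,0,0,-10.5],[0.04,0,0,0,0,0,-10.5],[0.04,0,0,0,0,0,-10.5],[0.04,0,0,0,0,0,-10.5],[0.04,0,0,0,0,0,-10.5]]'
python3 -m handwheel '[[0.04,0,0,0,0,0,-10.5],[0.04,0,0,0,0,0,-10.5],[0.04,0,0,0,0,0,-10.5],[0.04,0,0,0,0,0,-10.5],[0.04,0,0,0,0,0,-10.5],[0.04,0,0,0,0,0,-10.5],[0.04,0,0,0,0,0,-10.5],[0.04,0,0,0,0,0,-10.5],[0.04,0,0,0,0,0,-10.5],[0.04,0,0,0,0,0,-10.5]]'
python3 -m handwheel '[[0.04,0,0,0,0,0,-10.5],[0.04,0,0,0,0,0,-10.5],[0.04,0,0,0,0,0,-10.5],[0.04,0,0,0,0,0,-10.5],[0.04,0,0,0,0,0,-10.5],[0.04,0,0,0,0,0,0],[0.04,0,0,0,0,0,0],[0.04,0,0,0,0,0,0]]'
python3 - <<'E'
from h import *
go(.519,-.0792,.045)
E
```

```text
time: 23.52
position: [0.5194, -0.079, 0.1448]
tool_rot: [-3.135, 0.197, -0.0]
ft_force: [-0.4, -0.7, 0.4]
grip_width: 0.462
grip_force: 0.0
time: 24.78
position: [0.5194, -0.079, 0.1447]
tool_rot: [-2.065, -2.368, -0.0]
ft_force: [1.0, -0.7, -1.0]
grip_width: 0.456
grip_force: 0.0
time: 25.78
position: [0.5195, -0.0789, 0.1449]
tool_rot: [0.817, 3.034, 0.0]
ft_force: [0.7, -0.1, -0.3]
grip_width: 0.459
grip_force: 0.0
t 25.77 pos [ 0.5195 -0.0789  0.1449] yang 59.87 tilt [0. 0.] q [-0.59  0.13  0.75  1.88 -0.09  1.17  1.23] F [ 0.7 -0.1 -0.3]
shift [ 0.0003 -0.0005  0.0999]
```

```bash
python3 -m handwheel '[[0.04,0,-0.0005,0.035,0,0,0],[0.04,0,0,0.035,0,0,0],[0.04,0,0,0.03,0,0,0],[0.04,0,0,0,0,0,0],[0.04,0,0,0,0,0,0],[0,0,0,0,0,0,0],[0,0,0,0,0,0,0],[0,0,0,0,0,0,0],[0,0,0,0,0,0,0],[0,0,0,0,0,0,0]]' 30
python3 -m handwheel '[[0,0,0,0,0,0,10],[0,0,0,0,0,0,10],[0,0,0,0,0,0,10],[0,0,0,0,0,0,10],[0,0,0,0,0,0,10],[0,0,0,0,0,0,10],[0,0,0,0,0,0,10],[0,0,0,0,0,0,10],[0,0,0,0,0,0,10],[0,0,0,0,0,0,0]]'
python3 -c "from h import *;st()"
```

```text
time: 27.02
position: [0.5194, -0.0796, 0.0451]
tool_rot: [0.815, 3.034, 0.0]
ft_force: [-0.9, -0.9, 2.9]
grip_width: 0.131
grip_force: 30.0
time: 28.28
position: [0.5186, -0.0798, 0.0451]
tool_rot: [-2.722, -1.567, 0.003]
ft_force: [-4.3, -0.5, 6.6]
grip_width: 0.131
grip_force: 30.0
t 28.27 pos [ 0.5186 -0.0798  0.0451] yang -30.14 tilt [-0.002 -0.   ] q [-0.78  0.35  1.02  1.98 -0.36  1.   -0.12] F [-4.3 -0.5  6.6]
```

```bash
python3 -m handwheel '[[0,0,0,0,0,0,10],[0,0,0,0,0,0,10],[0,0,0,0,0,0,10],[0,0,0,0,0,0,10],[0,0,0,0,0,0,10],[0,0,0,0,0,0,10]]' >/dev/null
python3 -c "from h import *;st()"
python3 -m handwheel '[[0,0,0,0,0,0,7.5],[0,0,0,0,0,0,7.5],[0,0,0,0,0,0,7.5],[0,0,0,0,0,0,7.5],[0,0,0,0,0,0,0],[0,0,0,0,0,0,0],[0,0,0,0,0,0,0]]' >/dev/null
python3 -c "from h import *;st()"
```

```text
t 29.02 pos [ 0.5183 -0.0793  0.0451] yang -90.36 tilt [-0.003  0.001] q [-0.9   0.45  1.2   1.98 -0.49  1.04 -1.05] F [-3.9  0.9  7.9]
t 29.9 pos [ 0.5183 -0.0791  0.0451] yang -120.04 tilt [-0.002  0.001] q [-0.92  0.47  1.22  1.99 -0.51  1.05 -1.56] F [-3.8  0.5  8.6]
```

Open in place, rewind 90°, regrip and make the last quarter turn.

```bash
python3 -m handwheel '[[0.04,0,0,0,0,0,0],[0.04,0,0,0,0,0,0],[0.04,0,0,0,0,0,0],[0.04,0,0,0,0,0,-10],[0.04,0,0,0,0,0,-10],[0.04,0,0,0,0,0,-10],[0.04,0,0,0,0,0,-10],[0.04,0,0,0,0,0,-10],[0.04,0,0,0,0,0,-10],[0.04,0,0,0,0,0,-10],[0.04,0,0,0,0,0,-10],[0.04,0,0,0,0,0,-10]]'
python3 -m handwheel '[[0.04,0,0,0,0,0,0],[0.04,0,0,0,0,0,0],[0,0,0,0,0,0,0],[0,0,0,0,0,0,0],[0,0,0,0,0,0,0],[0,0,0,0,0,0,0],[0,0,0,0,0,0,0]]' 30
python3 -c "from h import *;st()"
```

```text
time: 31.4
position: [0.5193, -0.0794, 0.0448]
tool_rot: [2.717, 1.577, 0.0]
ft_force: [0.0, 0.9, -0.0]
grip_width: 0.459
grip_force: 0.0
time: 32.28
position: [0.519, -0.0792, 0.0448]
tool_rot: [-2.721, -1.569, 0.001]
ft_force: [-1.4, 0.3, 1.7]
grip_width: 0.131
grip_force: 30.0
t 32.27 pos [ 0.519  -0.0792  0.0448] yang -30.04 tilt [-0.001  0.   ] q [-0.67  0.3   0.87  1.98 -0.28  0.98 -0.18] F [-1.4  0.3  1.7]
```

```bash
python3 -m handwheel '[[0,0,0,0,0,0,10],[0,0,0,0,0,0,10],[0,0,0,0,0,0,10],[0,0,0,0,0,0,10],[0,0,0,0,0,0,10],[0,0,0,0,0,0,10],[0,0,0,0,0,0,10],[0,0,0,0,0,0,10],[0,0,0,0,0,0,10],[0,0,0,0,0,0,0],[0,0,0,0,0,0,0],[0,0,0,0,0,0,0]]' >/dev/null
python3 -c "from h import *;st()"
```

```text
t 33.77 pos [ 0.519  -0.0795  0.0449] yang -119.96 tilt [-0.  0.] q [-0.89  0.44  1.18  1.99 -0.48  1.03 -1.58] F [-2.8  0.3  1.9]
```

```bash
python3 -m handwheel '[[0.04,0,0,0,0,0,0],[0.04,0,0,0,0,0,0],[0.04,0,0,0,0,0,0],[0.04,0,0,-0.04,0,0,0],[0.04,0,0,-0.06,0,0,0],[0.04,-0.0359,-0.0182,0,0,0,0],[0.04,-0.03,-0.02,0,0,0,0],[0.04,0,0,0,0,0,-10.5],[0.04,0,0,0,0,0,-10.5],[0.04,0,0,0,0,0,-10.5],[0.04,0,0,0,0,0,-10.5],[0.04,0,0,0,0,0,-10.5]]'
python3 -m handwheel '[[0.04,0,0,0,0,0,-10.5],[0.04,0,0,0,0,0,-10.5],[0.04,0,0,0,0,0,-10.5],[0.04,0,0,0,0,0,-10.5],[0.04,0,0,0,0,0,-10.5],[0.04,0,0,0,0,0,-10.5],[0.04,0,0,0,0,0,-10.5],[0.04,0,0,0,0,0,-10.5],[0.04,0,0,0,0,0,-10.5],[0.04,0,0,0,0,0,-10.5]]'
python3 -m handwheel '[[0.04,0,0,0,0,0,-10.5],[0.04,0,0,0,0,0,-10.5],[0.04,0,0,0,0,0,-10.5],[0.04,0,0,0,0,0,-10.5],[0.04,0,0,0,0,0,-10.5],[0.04,0,0,0,0,0,0],[0.04,0,0,0,0,0,0],[0.04,0,0,0,0,0,0]]'
python3 - <<'E'
from h import *
go(.481,-.0136,.040)
im,d,ci=grab("wrist"); np.savez("j.npz",im=im,d=d,**ci); cv2.imwrite("pics/j.png",im)
E
```

```text
time: 35.28
position: [0.4814, -0.0133, 0.1449]
tool_rot: [-3.079, -0.621, -0.001]
ft_force: [-0.1, -0.0, -0.2]
grip_width: 0.461
grip_force: 0.0
time: 36.52
position: [0.4814, -0.0134, 0.1449]
tool_rot: [1.382, 2.821, 0.001]
ft_force: [0.3, 0.2, -0.2]
grip_width: 0.458
grip_force: 0.0
time: 37.52
position: [0.4814, -0.0133, 0.1449]
tool_rot: [0.004, 3.141, 0.0]
ft_force: [-0.2, 0.3, 0.2]
grip_width: 0.46
grip_force: 0.0
t 37.52 pos [ 0.4814 -0.0133  0.1449] yang 89.86 tilt [0. 0.] q [-1.24 -0.03  1.22  1.99  0.03  1.16  1.53] F [-0.2  0.3  0.2]
shift [ 0.0004 -0.0003  0.1049]
```

View pics/j.png

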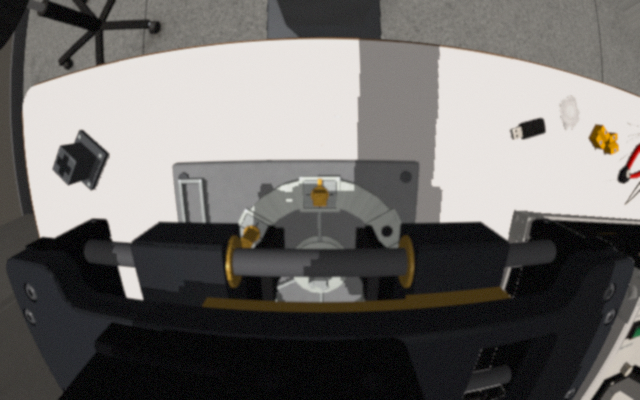

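Nipple 5 is at (320,193) with its pointer still outward. The coupling is at (80,158). Grip and turn 180°.

```bash
python3 -m handwheel '[[0.04,0,0,0.035,0,0,0],[0.04,0,0,0.035,0,0,0],[0.04,0,0,0.03,0,0,0],[0.04,0,0,0.0045,0,0,0],[0.04,0,0,0,0,0,0],[0,0,0,0,0,0,0],[0,0,0,0,0,0,0],[0,0,0,0,0,0,0],[0,0,0,0,0,0,0],[0,0,0,0,0,0,0]]' 30
python3 -m handwheel '[[0,0,0,0,0,0,10],[0,0,0,0,0,0,10],[0,0,0,0,0,0,10],[0,0,0,0,0,0,10],[0,0,0,0,0,0,10],[0,0,0,0,0,0,10],[0,0,0,0,0,0,10],[0,0,0,0,0,0,10],[0,0,0,0,0,0,10],[0,0,0,0,0,0,0]]'
python3 -c "from h import *;st()"
```

```text
time: 38.83
position: [0.4816, -0.0135, 0.0407]
tool_rot: [0.001, 3.141, 0.0]
ft_force: [-1.0, -0.7, 3.5]
grip_width: 0.131
grip_force: 30.0
time: 40.08
position: [0.4809, -0.0143, 0.0407]
tool_rot: [-2.224, -2.218, 0.002]
ft_force: [-3.1, -1.7, 7.7]
grip_width: 0.128
grip_force: 30.0
t 40.08 pos [ 0.4809 -0.0143  0.0407] yang -0.15 tilt [-0.001 -0.001] q [-1.12  0.31  1.23  2.09 -0.36  0.97  0.3 ] F [-3.1 -1.7  7.7]
```

```bash
python3 -m handwheel '[[0,0,0,0,0,0,10],[0,0,0,0,0,0,10],[0,0,0,0,0,0,10],[0,0,0,0,0,0,10],[0,0,0,0,0,0,10],[0,0,0,0,0,0,10],[0,0,0,0,0,0,10],[0,0,0,0,0,0,10],[0,0,0,0,0,0,10],[0,0,0,0,0,0,0],[0,0,0,0,0,0,0],[0,0,0,0,0,0,0]]'
python3 -c "from h import *;st()"
```

```text
time: 41.58
position: [0.4801, -0.0135, 0.0406]
tool_rot: [-3.141, 0.002, 0.005]
ft_force: [-5.3, -1.2, 10.8]
grip_width: 0.131
grip_force: 30.0
t 41.58 pos [ 0.4801 -0.0135  0.0406] yang -90.06 tilt [-0.003  0.001] q [-1.12  0.32  1.23  2.09 -0.36  0.98 -1.27] F [-5.3 -1.2 10.8]
```

```bash
python3 -m handwheel '[[0.04,0,0,0,0,0,0],[0.04,0,0,0,0,0,0],[0.04,0,0,0,0,0,0],[0.04,0,0,-0.04,0,0,0],[0.04,0,0,-0.06,0,0,0],[0.07,0,0,-0.04,0,0,0],[0.07,0,0,0,0,0,0],[0.07,0,0,0,0,0,0],[0.07,0,0,0,0,0,0]]'
python3 - <<'E'
from h import *
st()
im,d,ci=grab("wrist"); np.savez("k.npz",im=im,d=d,**ci); 
u,v=proj(ci,(.557,-.0134,.03),True); print(u,v); u0,v0=int(u)-125,max(0,int(v)-95); print(u0,v0)
cv2.imwrite("pics/k.png",cv2.resize(im[v0:v0+190,u0:u0+250],None,fx=3.1,fy=3.1,interpolation=2))
E
```

```text
time: 42.7
position: [0.4803, -0.0135, 0.179]
tool_rot: [3.14, -0.002, -0.004]
ft_force: [-0.7, -0.3, 0.7]
grip_width: 0.778
grip_force: 0.0
t 42.7 pos [ 0.4803 -0.0135  0.179 ] yang -90.06 tilt [-0.002 -0.002] q [-1.26 -0.12  1.18  1.95  0.12  1.25 -1.69] F [-0.7 -0.3  0.7]
318.758203417259 111.03772728155049
193 16
```

View pics/k.png

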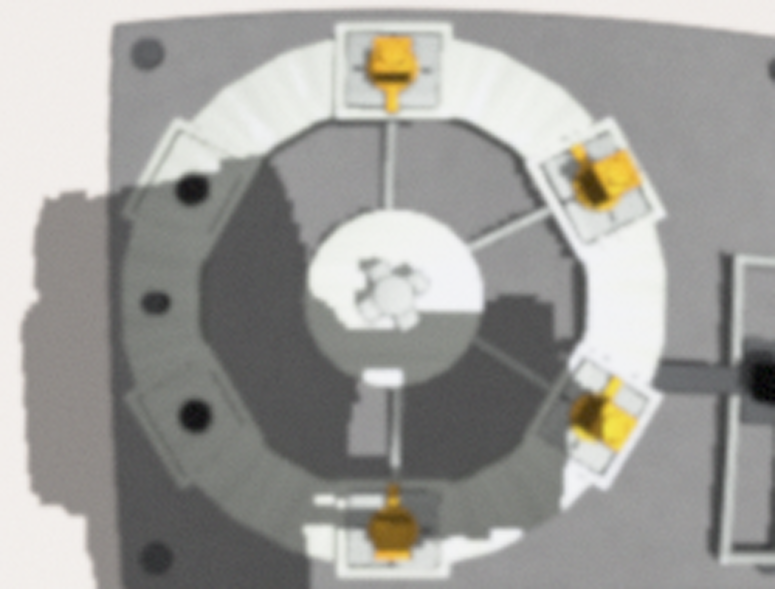

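All four pointers are right: 2 and 5 point at the hub, 3 and 4 are a quarter turn counter-clockwise of outward. The shaft cross at crop (395,292) looks turned by some angle, so I'll descend for a closer look and use depth.

```bash
python3 -m handwheel '[[0.07,0.005,0,0.05,0,0,0],[0.07,0,0,0.05,0,0,0],[0.07,0,0,0,0,0,0],[0.07,0,0,0,0,0,0],[0.07,0,0,0,0,0,0],[0.07,0,0,0,0,0,0]]'
cat > cross.py <<'E'
from h import *
def pts(im,d,ci):
    v,u=np.nonzero(d>0); K=ci["intrinsics"]; x=(u-K[0,2])/K[0,0]; y=(v-K[1,2])/K[1,1]; r=np.hypot(x,y)+1e-9
    z=d[v,u]; c=np.stack([x/r*np.tan(r)*z,y/r*np.tan(r)*z,z],1)
    return (c-ci["t"])@ci["R"],u,v
E
python3 - <<'E'
from cross import *
st(); im,d,ci=grab("wrist"); np.savez("l.npz",im=im,d=d,**ci)
P,u,v=pts(im,d,ci)
m=(np.hypot(P[:,0]-.557,P[:,1]+.0134)<.02)&(P[:,2]>.05)&(P[:,2]<.065); Q=P[m]; print(len(Q),Q.mean(0))
us,vs=u[m],v[m]; print(us.min(),us.max(),vs.min(),vs.max())
W=Q[:,:2]-Q[:,:2].mean(0); r=np.hypot(*W.T); a=np.arctan2(W[:,1],W[:,0])
print("yaw mod90",np.degrees(np.angle(np.sum(r**4*np.exp(4j*a))))/4, r.max())
c=im[vs.min()-15:vs.max()+15,us.min()-15:us.max()+15]; M=np.zeros(im.shape[:2],np.uint8);M[vs,us]=255;M=M[vs.min()-15:vs.max()+15,us.min()-15:us.max()+15]
o=np.hstack([c,cv2.merge([M]*3)]); cv2.imwrite("pics/l.png",cv2.resize(o,None,fx=5,fy=5,interpolation=2)); print(o.shape)
E
```

```text
time: 43.5
position: [0.4876, -0.0126, 0.082]
tool_rot: [-3.138, 0.001, -0.005]
ft_force: [0.6, -1.3, 0.1]
grip_width: 0.806
grip_force: 0.0
t 43.5 pos [ 0.4876 -0.0126  0.082 ] yang -90.02 tilt [0.003 0.003] q [-1.14  0.19  1.21  2.04 -0.21  1.04 -1.39] F [ 0.6 -1.3  0.1]
701 [ 0.55641165 -0.01398829  0.05514748]
305 339 101 136
yaw mod90 30.874568500957995 0.011421676035818711
(65, 128, 3)
```

View pics/l.png

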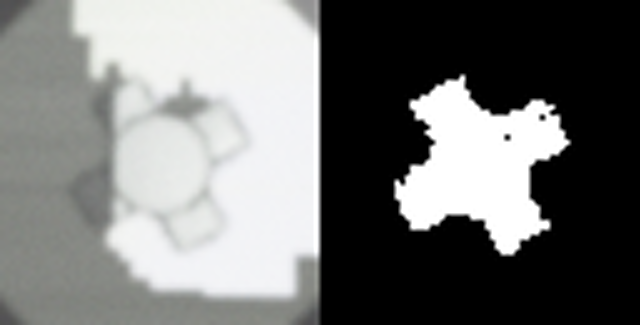

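Shaft yaw is about 30.9° (mod 90), centre (0.5564,-0.0140); the mask clearly shows the cross. Now over to the coupling.

```bash
python3 -m handwheel '[[0.07,0,0,-0.06,0,0,0],[0.07,0,0,-0.06,0,0,0],[0.07,-0.0115,0.0615,-0.02,0,0,-9.5],[0.07,0,0,0,0,0,0],[0.07,0,0,0,0,0,0]]'
python3 - <<'E'
from h import *
go(.43,-.32,.22)
E
```

```text
time: 44.18
position: [0.4753, -0.0715, 0.2195]
tool_rot: [-3.128, -0.257, -0.002]
ft_force: [-0.1, 0.5, -0.0]
grip_width: 0.802
grip_force: 0.0
t 44.17 pos [ 0.4753 -0.0715  0.2195] yang -80.61 tilt [0.001 0.003] q [-1.23 -0.25  1.19  1.89  0.23  1.35 -1.51] F [-0.1  0.5 -0. ]
shift [-0.0853  0.2378 -0.0014]
```

```bash
python3 -m handwheel '[[0.07,-0.0213,0.0595,0,0,0,0],[0.07,-0.0213,0.0595,0,0,0,0],[0.07,-0.0213,0.0595,0,0,0,0],[0.07,-0.0213,0.0593,0,0,0,0],[0.07,0,0,0,0,0,-9.5],[0.07,0,0,0,0,0,-9.5],[0.07,0,0,0,0,0,-9.5],[0.07,0,0,0,0,0,-9.5],[0.07,0,0,0,0,0,-9.5],[0.07,0,0,0,0,0,0],[0.07,0,0,0,0,0,0],[0.07,0,0,0,0,0,0]]'
python3 - <<'E'
from cross import *
st(); im,d,ci=grab("wrist"); np.savez("m.npz",im=im,d=d,**ci); cv2.imwrite("pics/m.png",im)
P,u,v=pts(im,d,ci)
m=(np.hypot(P[:,0]-.445,P[:,1]+.29)<.09)&(P[:,2]>.035)&(P[:,2]<.055); Q=P[m]; print(len(Q),Q.mean(0) if len(Q) else 0)
if len(Q):
    r=cv2.minAreaRect((Q[:,:2]*1000).astype(np.float32)); print("boss",r, u[m].min(),u[m].max(),v[m].min(),v[m].max())
E
```

```text
time: 45.68
position: [0.4309, -0.3176, 0.2191]
tool_rot: [-2.762, -1.496, 0.001]
ft_force: [0.1, 1.5, -0.4]
grip_width: 0.808
grip_force: 0.0
t 45.67 pos [ 0.4309 -0.3176  0.2191] yang -33.12 tilt [-0. -0.] q [-0.44  0.12  1.11  1.77 -0.11  1.32  0.12] F [ 0.1  1.5 -0.4]
623 [ 0.44179623 -0.29763239  0.04418479]
boss ((441.7691650390625, -298.32476806640625), (33.10347366333008, 33.847740173339844), 53.17451858520508) 303 334 146 177
```

View pics/m.png

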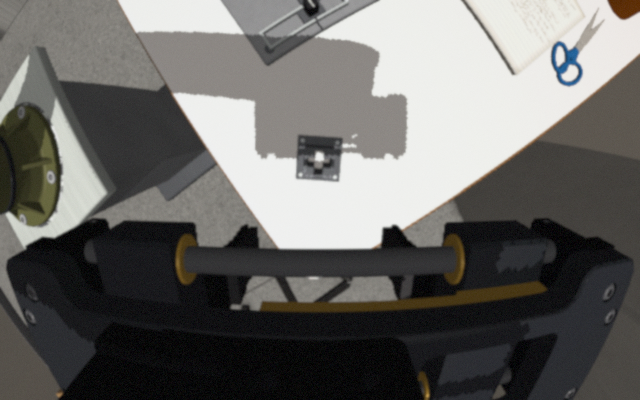

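The coupling boss is at (0.4418,-0.2983), yaw about -36.8°; in the image it stands at (319,158), clear of everything.

```bash
python3 -m handwheel '[[0.07,0,0,0.05,0,0,3.7],[0.07,0,0,0,0,0,0],[0.07,0,0,0,0,0,0],[0.07,0,0,0,0,0,0],[0.07,0,0,0,0,0,0]]'
python3 - <<'E'
from h import *
go(.4418,-.2983,.014)
E
```

```text
time: 46.35
position: [0.4315, -0.3182, 0.1705]
tool_rot: [2.807, 1.408, 0.002]
ft_force: [0.1, 0.4, 0.2]
grip_width: 0.809
grip_force: 0.0
t 46.35 pos [ 0.4315 -0.3182  0.1705] yang -36.73 tilt [ 0.002 -0.   ] q [-0.41  0.18  1.11  1.84 -0.17  1.23  0.11] F [0.1 0.4 0.2]
shift [ 0.022  -0.0039  0.1565]
```

```bash
python3 -m handwheel '[[0.07,0.022,-0.0039,0.04,0,0,0],[0.07,0,0,0.04,0,0,0],[0.07,0,0,0.04,0,0,0],[0.07,0,0,0.025,0,0,0],[0.07,0,0,0.0105,0,0,0],[0.07,0,0,0,0,0,0],[0.07,0,0,0,0,0,0]]'
python3 -m handwheel '[[0,0,0,0,0,0,0],[0,0,0,0,0,0,0],[0,0,0,0,0,0,0],[0,0,0,0,0,0,0],[0,0,0,0,0,0,0],[0,0,0,0,0,0,0],[0,0,0,0,0,0,0]]' 30
python3 -c "from h import *;st()"
```

```text
time: 47.22
position: [0.4419, -0.2984, 0.0151]
tool_rot: [2.807, 1.407, 0.003]
ft_force: [-0.5, 0.9, -0.7]
grip_width: 0.805
grip_force: 0.0
time: 48.1
position: [0.4411, -0.2979, 0.0139]
tool_rot: [2.808, 1.408, 0.0]
ft_force: [1.1, 0.3, 0.7]
grip_width: 0.381
grip_force: 30.0
t 48.1 pos [ 0.4411 -0.2979  0.0139] yang -36.74 tilt [ 0. -0.] q [-0.28  0.42  0.96  1.99 -0.42  0.95  0.26] F [1.1 0.3 0.7]
```

Coupling gripped (33.1 mm). Lift, carry over the hub and turn to the shaft's yaw.

```bash
python3 -m handwheel '[[0,0,0,-0.03,0,0,0],[0,0,0,-0.05,0,0,0],[0,0,0,-0.03,0,0,0],[0,0.0494,-0.0134,0,0,0,0],[0,0.0494,-0.0134,0,0,0,0],[0,0.0494,-0.0134,0,0,0,0],[0,0.0494,-0.0124,0,0,0,0],[0,0.0494,-0.0124,0,0,0,0],[0,0.05,-0.0121,0,0,0,0],[0,0,0,0,0,0,0],[0,0,0,0,0,0,0]]'
python3 -m handwheel '[[0,0,0,0,0,0,7.5],[0,0,0,0,0,0,7.5],[0,0,0,0,0,0,7.4],[0,0,0,0,0,0,0],[0,0,0,0,0,0,0],[0,0,0,0,0,0,0],[0,0,0,0,0,0,0],[0,0,0,0,0,0,0]]'
python3 - <<'E'
from h import *
go(.557,-.0137,.09)
im,d,ci=grab("side"); cv2.imwrite("pics/n.png",cv2.resize(im[150:270,250:400],None,fx=4,fy=4,interpolation=2))
E
```

```text
time: 49.48
position: [0.5561, -0.0143, 0.1234]
tool_rot: [2.808, 1.408, -0.003]
ft_force: [-0.3, -0.6, -1.2]
grip_width: 0.375
grip_force: 30.0
time: 50.48
position: [0.5568, -0.0137, 0.1239]
tool_rot: [-3.028, -0.836, -0.0]
ft_force: [-0.1, 0.5, -2.2]
grip_width: 0.377
grip_force: 30.0
t 50.48 pos [ 0.5568 -0.0137  0.1239] yang -59.13 tilt [0. 0.] q [-0.9   0.3   1.02  1.84 -0.28  1.16 -0.81] F [-0.1  0.5 -2.2]
shift [0.0002 0.0001 0.0339]
```

View pics/n.png

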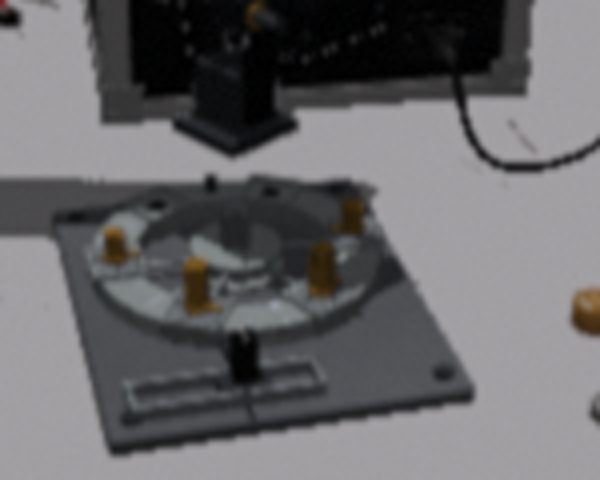

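The coupling hangs level above the shaft at (237,125), and the clamp grip at (243,357) stands over its line. Lowering in stages and watching the force.

```bash
python3 -m handwheel '[[0,0,0,0.025,0,0,0],[0,0,0,0.02,0,0,0],[0,0,0,0,0,0,0],[0,0,0,0,0,0,0],[0,0,0,0.006,0,0,0],[0,0,0,0.006,0,0,0],[0,0,0,0,0,0,0]]'
python3 -c "from h import *;st()"
```

```text
time: 51.4
position: [0.5564, -0.0137, 0.0664]
tool_rot: [-3.028, -0.836, 0.001]
ft_force: [-0.3, 0.2, -1.5]
grip_width: 0.372
grip_force: 30.0
t 51.4 pos [ 0.5564 -0.0137  0.0664] yang -59.15 tilt [-0.001 -0.   ] q [-0.84  0.38  0.97  1.89 -0.36  1.06 -0.75] F [-0.3  0.2 -1.5]
```

```bash
python3 -m handwheel '[[0,0,0,0.008,0,0,0],[0,0,0,0.008,0,0,0],[0,0,0,0.005,0,0,0],[0,0,0,0,0,0,0],[0,0,0,0,0,0,0]]'
python3 -c "from h import *;st()"
```

```text
time: 52.02
position: [0.557, -0.0138, 0.046]
tool_rot: [3.028, 0.836, 0.001]
ft_force: [0.1, 1.1, -2.3]
grip_width: 0.373
grip_force: 30.0
t 52.02 pos [ 0.557  -0.0138  0.046 ] yang -59.15 tilt [ 0. -0.] q [-0.82  0.41  0.95  1.9  -0.39  1.02 -0.73] F [ 0.1  1.1 -2.3]
```

Clean fit so far. Last 2 mm, then release and lift; the coupling settles onto the hub.

```bash
python3 -m handwheel '[[0,0,0,0.0015,0,0,0],[0,0,0,0,0,0,0],[0.06,0,0,0,0,0,0],[0.06,0,0,0,0,0,0],[0.06,0,0,0,0,0,0],[0.06,0,0,0,0,0,0]]'
python3 -m handwheel '[[0.06,0,0,-0.04,0,0,0],[0.06,0,0,-0.05,0,0,0],[0.06,0,0,-0.03,0,0,0],[0.06,0,0,0,0,0,0],[0.06,0,0,0,0,0,0]]'
python3 - <<'E'
from cross import *
go(.532,-.143,.165)
im,d,ci=grab("side"); cv2.imwrite("pics/o.png",cv2.resize(im[150:270,250:400],None,fx=4,fy=4,interpolation=2))
im,d,ci=grab("wrist"); P,u,v=pts(im,d,ci)
m=(np.hypot(P[:,0]-.557,P[:,1]+.0134)<.03)&(P[:,2]>.068)&(P[:,2]<.09); Q=P[m]; print(len(Q),Q.mean(0) if len(Q) else 0, np.median(Q[:,2]) if len(Q) else 0)
E
```

```text
time: 52.78
position: [0.5569, -0.0137, 0.0445]
tool_rot: [-3.028, -0.836, -0.0]
ft_force: [0.0, -0.3, -0.1]
grip_width: 0.67
grip_force: 0.0
time: 53.4
position: [0.5562, -0.0135, 0.1636]
tool_rot: [-3.028, -0.836, 0.002]
ft_force: [0.4, -0.1, 0.0]
grip_width: 0.69
grip_force: 0.0
t 53.4 pos [ 0.5562 -0.0135  0.1636] yang -59.13 tilt [-0.001  0.   ] q [-0.94  0.26  1.06  1.79 -0.24  1.23 -0.85] F [ 0.4 -0.1  0. ]
shift [-0.0872  0.0988 -0.0014]
1112 [ 0.55747827 -0.01380877  0.07433431] 0.07468013279601762
```

View pics/o.png

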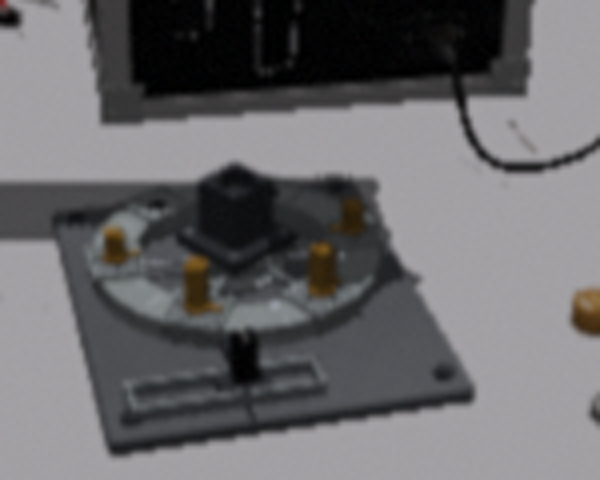

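The coupling is seated: its top is 30.5 mm higher than it was on the desk, it is centred, and it sits at (235,215). Now back to the clamp.

```bash
python3 -m handwheel '[[0.05,0,0,0,0,0,-9.85],[0.05,0,0,0,0,0,-9.85],[0.05,0,0,0,0,0,-9.85],[0.05,0,0,0,0,0,-9.85],[0.05,0,0,0,0,0,-9.85],[0.05,0,0,0,0,0,-9.85],[0.05,-0.0435,-0.009,0,0,0,0],[0.05,-0.043,-0.008,0,0,0,0],[0.05,-0.043,-0.0072,0,0,0,0],[0.05,0,0,0,0,0,0],[0.05,0,0,0,0,0,0],[0.05,0,0,0,0,0,0]]'
python3 - <<'E'
from h import *
go(.532,-.143,.029)
E
```

```text
time: 55.0
position: [0.5326, -0.1416, 0.1638]
tool_rot: [-2.219, -2.222, 0.001]
ft_force: [0.0, -0.8, -0.0]
grip_width: 0.576
grip_force: 0.0
t 55.0 pos [ 0.5326 -0.1416  0.1638] yang 0.09 tilt [-0.001  0.   ] q [-0.63  0.21  0.95  1.8  -0.18  1.22  0.38] F [ 0.  -0.8 -0. ]
shift [-0.0014 -0.0005  0.1348]
```

```bash
python3 -m handwheel '[[0.05,-0.0014,0,0.045,0,0,0],[0.05,0,0,0.045,0,0,0],[0.05,0,0,0.035,0,0,0],[0.05,0,0,0.01,0,0,0],[0.05,0,0,0,0,0,0],[0,0,0,0,0,0,0],[0,0,0,0,0,0,0],[0,0,0,0,0,0,0],[0,0,0,0,0,0,0],[0,0,0,0,0,0,0]]' 20
python3 -m handwheel '[[0,0,-0.01,0,0,0,0],[0,0,-0.01,0,0,0,0],[0,0,-0.01,0,0,0,0],[0,0,-0.008,0,0,0,0],[0,0,-0.003,0,0,0,0],[0,0,0,0,0,0,0],[0,0,0,0,0,0,0],[0,0,0,0,0,0,0],[0,0,0,0,0,0,0]]'
```

```text
time: 56.25
position: [0.5326, -0.1446, 0.0296]
tool_rot: [2.222, 2.221, 0.001]
ft_force: [-0.7, -0.3, 2.1]
grip_width: 0.16
grip_force: 20.0
time: 57.38
position: [0.4916, -0.1445, 0.0296]
tool_rot: [-2.222, -2.22, 0.0]
ft_force: [-0.6, 1.2, 5.9]
grip_width: 0.159
grip_force: 20.0
```

```bash
python3 -m handwheel '[[0,0,-0.001,0,0,0,0],[0,0,0,0,0,0,0],[0,0,0,0,0,0,0]]'; python3 -m handwheel '[[0,0,-0.001,0,0,0,0],[0,0,0,0,0,0,0],[0,0,0,0,0,0,0]]'
```

```text
time: 57.75
position: [0.4915, -0.1445, 0.0296]
tool_rot: [2.221, 2.22, 0.002]
ft_force: [5.1, -0.1, 1.0]
grip_width: 0.154
grip_force: 20.0
time: 58.12
position: [0.4915, -0.1445, 0.0296]
tool_rot: [2.219, 2.219, 0.003]
ft_force: [7.8, 1.3, -3.6]
grip_width: 0.16
grip_force: 20.0
```

On the end stop. Release, lift clear, and check everything.

```bash
python3 -m handwheel '[[0.05,0,0.001,0,0,0,0],[0.05,0,0,0,0,0,0],[0.05,0,0,0,0,0,0],[0.05,0,0,0,0,0,0],[0.05,0,0,-0.04,0,0,0],[0.05,0,0,-0.06,0,0,0],[0.05,0,0,-0.06,0,0,0],[0.05,0,0,0,0,0,0],[0.05,0,0,0,0,0,0],[0.05,0,0,0,0,0,0]]'
python3 - <<'E'
from h import *
st(); im,d,ci=grab("wrist"); np.savez("p.npz",im=im,d=d,**ci); cv2.imwrite("pics/p.png",cv2.resize(im[0:250,180:500],None,fx=2.4,fy=2.4,interpolation=2))
E
```

```text
time: 59.38
position: [0.4893, -0.1443, 0.1878]
tool_rot: [-2.221, -2.219, 0.003]
ft_force: [0.5, 0.5, 0.7]
grip_width: 0.572
grip_force: 0.0
t 59.38 pos [ 0.4893 -0.1443  0.1878] yang -0.05 tilt [-0.003 -0.   ] q [-0.74  0.04  1.01  1.87 -0.04  1.26  0.28] F [0.5 0.5 0.7]
```

View pics/p.png

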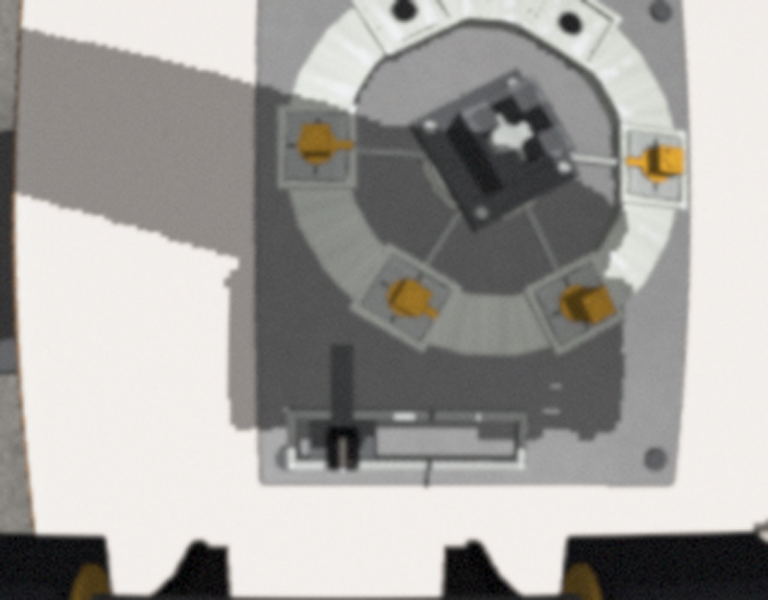

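Coupling is home at (495,150), the pointers are right, and the clamp at (343,450) is at its left end. Final numeric check, then hand in.

Run:
```python
from h import *
im,d,ci=load("p.npz"); a=onz(ci,180+343/2.4,452/2.4,.052,True); b=onz(ci,180+430/2.4,473/2.4,.022,True); print(a,b,"joint",.04+a[0]-b[0])
if .04+a[0]-b[0]<.004: print(ctrl.close_job())
```

```text
[ 0.4918474  -0.14292196  0.052     ] [ 0.53174477 -0.15932324  0.022     ] joint 0.00010262472451549876
the job is handed in; nothing more can be done
None
```

I finished and handed in the job at about 59 s of simulated time: nipples 2–5 are turned (1 and 6 are bare), the coupling is seated on the hub, the clamp is back within about 0.1 mm of its open end, and I never touched the loupe, puck or USB stick.

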